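Clear the winder, close the demagnetiser tray and switch on

ROBOT

A 6-joint arm with a two-finger parallel gripper is mounted at the origin on the work surface. World frame = base frame: x ahead of the robot, y to its left, z up, the work surface at z = 0. Lengths are in m, angles in degrees, forces in N, time in s.
With the tool pointing down it reaches from about 0.275 to 0.85 m from the base axis. Payload 19 kg.
Tool frame: the origin (TCP) lies midway between the tips of the shut fingers; the grasp point (between the pads) lies ctrl.grip_depth behind it (ctrl.grip_depth is the distance from the TCP to the grasp point, in m); z points along the fingers, y is the line along which they close (so a half turn about z gives the same grasp; the last joint's range is limited). The gripper opens to 85 mm and grips with 20 to 120 N. Pads are 22 mm wide; open, the fingers measure 114 mm over their backs; the gripper's body (76 mm by 85 mm) begins 54 mm behind the grasp point. The pads swing forward as they close: fully open they stand 13 mm farther back than shut.
Start: joints at [68.01, 8.623, 82.357, -0, 89.026, -7.678], TCP at [0.142, 0.557, 0.231] pointing down, gripper open.
Joint ranges: [-160.23, 160.23], [-39.13, 120.54], [6.94, 153.29], [-79.49, 259.48], [9.18, 160.14], [-161.06, 161.06]. Speed limits (degrees/s): [108.29, 108.29, 127.2, 172.46, 172.46, 172.46].

INTERFACE

Orientations are given as [roll, pitch, yaw] about the fixed x, y, z axes, in that order (R = Rz(yaw) Ry(pitch) Rx(roll)).
In Python, from station import telemetry, optics, job, ctrl gives the robot as it stands.
- The arm moves only by the tool send_rows, never from a script. Its argument "targets" is a list that holds one entry, the list of rows, each a list of 4 numbers: the shift along the tool's x, y, z in mm, then the turn about the tool's z in rad. In form: [[[x, y, z, yaw], ...]]. A call has exactly 8 rows; each row is the pose to reach, as a shift and turn from the pose commanded when the call began, along the tool's axes at that moment; what a row does not reach only later rows make up. A row lasts 1/12 s, in which the tool goes at most 41.7 mm and 7.16 degrees, less where a joint would pass 70% of its speed; a pose out of reach is approached as far as the arm can. A call with a gripper value outside its range is refused whole. "gripper" is the finger opening in mm, from 0 to 85.4, set as the call begins (left out, the last holds). The fingers move at their own pace and stop on an object; "squeeze" is the grip in N (left out, the last holds). Time passes only in rows, so rows that repeat a pose let the fingers close, or fill a call up. It gives the time, the measured TCP pose, the force, the opening and the grip force at its end, in the units of the state.
- telemetry.sense(): the state, without advancing time (a new reading comes with each control period).
- optics.get_image(name): name is "scene" or "top" or "wrist"; returns the picture (480x640x3 uint8, blue, green, red); there is no depth.
- optics.calibration(name): a dict with "fx", "fy", "cx", "cy" (pixels), "R" (3x3) and "t" (3): a world point X has camera coordinates R X + t; the wrist camera has in their place "hand_eye" (4x4, takes a point from camera to tool coordinates, whose origin is the TCP and whose axes are the flange's). Camera axes: x right, y down, z forward; pixel columns grow to the right and rows downward; lengths in m; the calibration is good to about 2 mm. A picture is of the moment at which its call begins: read the wrist's pose just before it. calibration takes no time and is no camera call.
- job.close_job(): hands the job in; it is judged then, once.
The state is a dict: "time_s": time; "joint_positions": joint angles; "joint_velocities": joint speeds; "joint_torque": joint torques, N m; "position": TCP position; "eef_rot": TCP orientation; "wrist_force": force on the tool from outside, world axes, zero at the start; "moment": the same for the moment, N m; "opening": finger opening in m; "grasp_force": force on a finger pad.
Only numpy, scipy, OpenCV 4.12 (cv2) and the standard library are available. Lean on these libraries where they do the work, as an engineer would, in place of code of your own. Each camera call takes 0.05 s, during which the arm holds its last target. There are 200 camera calls.

TASK

The spring barrel on the white tray has to be demagnetised, but the blued steel mainspring winder is lying across the rails in front of the tunnel. First lay the winder down wholly on the cork mat, then push the tray fully home into the beige demagnetiser without toppling the barrel, and only then press the raised half of the black rocker, the one with the white dot, fully down to switch on. Leave the movement holder, the brass clamp plate and the screw sorter where they are.

Things in the scene. Friction and masses are not known exactly. Their poses are not given: they have to be found in the camera images.
- demag: Beige fixed demagnetiser. Origin: desk level, middle of the tunnel mouth; +x goes into the tunnel, z up. In front, to x = -290 mm, a bed 10 high, 100 wide, with two rails (inner faces y +-43, outer +-49, tops at 32 high). Housing x 0 to 120, y -56 to 75, 82 high; tunnel 86 wide, smoked clear roof (underside 68 high), stop at x = 97.
- console (a point): Middle of the front edge of the demagnetiser's sloping console top (36 mm above the desk), which carries the rocker; the console lies beside the tunnel, 74 mm wide, at demagnetiser y -56 to -130, x 0 to 120, rising to 64 mm high at x = 90. Axes as the demagnetiser's.
- tray: Loose white tray, 0.25 kg, on the bed between the rails (3 mm play a side). Origin: underside centre of its 90 x 80 mm box part; +x towards the tunnel. Floor 3 mm, sides 15 high, leading wall (x = 45) 45 high. A flat tongue runs back to an upright red push plate at x = -100. Fully home, its leading wall is on the stop: origin at demagnetiser x = 52 mm.
- tray_push (a point): Centre of the outer face of the tray's red push plate (60 mm wide, 45 mm high, 6 mm thick, top 55 mm above the desk): tray x = -103, 22 mm above the tray's underside. Push it along the tray's +x; at home it stands 51 mm outside the tunnel mouth.
- barrel: Steel spring barrel with a brass rim, loose, standing upright on the tray floor: 26 mm diameter (rim 32), 45 mm high, about 0.1 kg. Origin: underside centre, z up its axis.
- winder: Blued steel mainspring winder, 0.16 kg, lying across both rails between tray and mouth, in the tray's way. Square shank 12 x 12 x 124 mm along its x, drum (22 diameter, 14 long) at the +x end, T crossbar (12 diameter, 44 long, along y) at the -x end. Origin: mid-shank on its axis (grasp here, closing along y); z up. On a flat surface the axis is 11 mm up at the drum, 6 mm at the T.
- winder_drum (a point): Centre of the outer end face of the winder's drum, 76 mm from the origin along +x.
- winder_tee (a point): Outer side of the winder's T crossbar at its middle, 72 mm from the origin along -x.
- mat: Flat cork mat fixed on the desk, 240 (x) x 150 (y) x 4 mm. Origin: underside centre.
- rocker (a joint): Black rocker switch, 44 x 28 mm, on the console: 0 = off (near half raised), 0.3 rad = on (near half fully down). It stays where it is left; about 2 to 4 N moves it.
- rocker_press (a point): Point on the top of the rocker's near half (the half with the white dot, towards the demagnetiser's -x), 16 mm from its pivot: press down here; it goes down about 5 mm. When off this half lies level; it is 22 mm long and 28 mm wide (along the demagnetiser's y).
- holder: Chromed movement holder, a bystander, 90 x 60 x 40 mm. Origin: underside centre.
- clamp_plate: Brass cylinder clamp plate with two screws, a bystander, 85 x 55 x 24 mm. Origin: underside centre.
- sorter: Grey plastic screw sorter, a bystander, 95 x 75 x 22 mm. Origin: underside centre.
There are look-alikes about, which are no part of the job. Several things have the shape of the tray; the one meant has the colours described above.

How it is judged (in metres and radians):
On the way, in this order (a step that is already met when the one before it is completed fails the run):
1. the winder lies on the cork mat, let go (x of winder_drum in the frame of mat between -0.12 and 0.12 m and y of winder_drum in the frame of mat between -0.075 and 0.075 m and z of each of winder_drum, winder_tee in the frame of mat below 0.03 m and x of winder_tee in the frame of mat between -0.12 and 0.12 m and y of winder_tee in the frame of mat between -0.075 and 0.075 m and linear speed of winder below 0.02 m/s and contact force between the fingers and winder below 0.1 N), for 0.2 s.
2. the tray is fully home in the demagnetiser (x of tray in the frame of demag above 0.046 m), for 0.2 s.
3. the rocker is switched on (value of joint rocker above 0.22 rad), for 0.1 s.
At the end, for the whole second after the job is handed in: Winder at rest on the mat, both ends within its outline and under 30 mm high; tray at rest, origin over 46 mm inside the mouth (52 at the stop); barrel in the tray, upright within 0.2 rad; rocker above 0.22 of 0.3 rad (all of step 1 and x of tray in the frame of demag above 0.046 m and value of joint rocker above 0.22 rad and x of barrel in the frame of tray between -0.045 and 0.045 m and y of barrel in the frame of tray between -0.042 and 0.042 m and angle between barrel's own z axis and vertical below 0.2 rad and linear speed of each of barrel, tray below 0.02 m/s); the robot touches nothing.
It fails at once if the barrel is toppled (tilts more than 0.6 rad) (angle between barrel's own z axis and vertical above 0.6 rad).
It fails at once if the holder is moved by more than 20 mm (distance of holder from where it was at the start of the episode above 0.02 m).
It fails at once if the clamp plate is moved by more than 20 mm (distance of clamp_plate from where it was at the start of the episode above 0.02 m).
It fails at once if the sorter is moved by more than 20 mm (distance of sorter from where it was at the start of the episode above 0.02 m).
It also fails if it takes over 61 s, if anything falls off the work surface, if the arm or the gripper's body presses on something with over 40 N, if the wrist force passes 120 N, or if a joint passes its speed limit or range.

## Working session

There is one attempt and no reset: what is moved stays moved. The work goes in short steps, Python scripts to look and compute and a tool call to move; the robot and the scene stay as the last step left them, time stands still between calls to the robot, and variables do not carry over. Pictures are saved under pics/ and viewed, at most 10 in all, crops included, and the job is handed in when it is done.

Besides the shell and the picture viewer there is one more tool, called after ">>>" as name(argument=value, ...), one argument or row to a line, values as JSON. send_rows: Moves the arm, as the interface text tells. Its arguments: {"type":"object","properties":{"targets":{"type":"array"},"gripper":{"type":"number"},"squeeze":{"type":"number"}},"required":["targets"]}

```bash
mkdir -p pics; ls
python3 - <<'E'
from station import telemetry, optics, job, ctrl
import cv2,json
s=telemetry.sense();print(s);print(ctrl.grip_depth)
for n in("scene","top"):
    cv2.imwrite(f"pics/{n}0.png",optics.get_image(n));print(n,optics.calibration(n))
print(optics.calibration("wrist"))
E
```

```text
pics
{'time_s': 0.0, 'joint_positions': array([ 6.80117643e+01,  8.64793063e+00,  8.23906296e+01, -1.76002631e-03,
        8.90274914e+01, -7.67739549e+00]), 'joint_velocities': array([-0.03916229,  0.07909603, -0.02300198,  0.03024356,  0.05085988,
        0.03146347]), 'joint_torque': array([-1.86093355e-03, -7.13074851e+01, -5.70828438e+01, -6.73411541e-04,
        9.85086663e-03, -7.23919561e-05]), 'position': array([0.14206462, 0.55692312, 0.23072614]), 'eef_rot': array([-1.79934305e+02, -7.08021609e-03,  1.65689187e+02]), 'wrist_force': array([-1.135845 ,  0.0336342, -0.0467393]), 'moment': array([ 0.02590891, -0.00321851,  0.00127093]), 'grasp_force': 0.0, 'opening': 0.08541632732153667}
0.0187
scene {'fx': 534.0983312362134, 'fy': 534.0983312362134, 'cx': 320.48726052425565, 'cy': 241.96369058093637, 'R': array([[-0.87607486,  0.48213315,  0.00636102],
       [ 0.37620682,  0.69173093, -0.61642254],
       [-0.30159785, -0.53763923, -0.78738986]]), 't': array([ 0.44006231, -0.15984673,  1.32914341])}
top {'fx': 600.9737713304426, 'fy': 600.9737713304426, 'cx': 320.4469789513167, 'cy': 231.87640967159723, 'R': array([[-0.02176858, -0.99962029, -0.01689379],
       [-0.99319432,  0.02355631, -0.11406202],
       [ 0.11441667,  0.01429585, -0.99332998]]), 't': array([0.03713016, 0.53436176, 1.27116358])}
{'fx': 428.21665425176934, 'fy': 428.21665425176934, 'cx': 316.14649060619024, 'cy': 235.47566522946315, 'hand_eye': array([[ 2.90148591e-04, -9.62615827e-01, -2.70870239e-01,
         6.83348207e-02],
       [ 9.99999759e-01,  4.49957393e-04, -5.27882234e-04,
        -6.54992469e-04],
       [ 6.30027859e-04, -2.70870020e-01,  9.62615726e-01,
        -1.42961885e-01],
       [ 0.00000000e+00,  0.00000000e+00,  0.00000000e+00,
         1.00000000e+00]])}
```

View pics/top0.png

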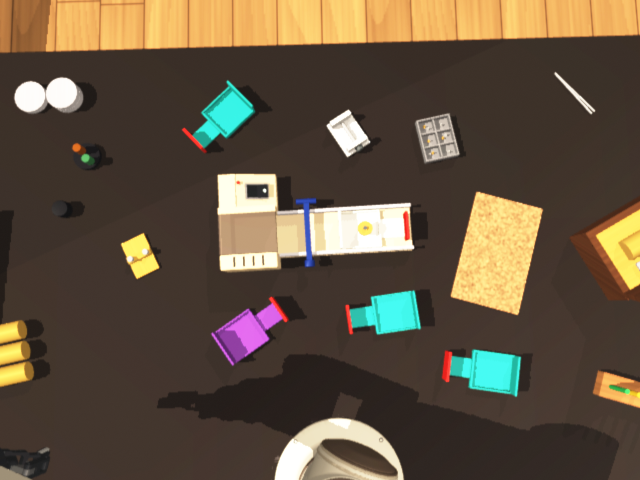

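View pics/scene0.png

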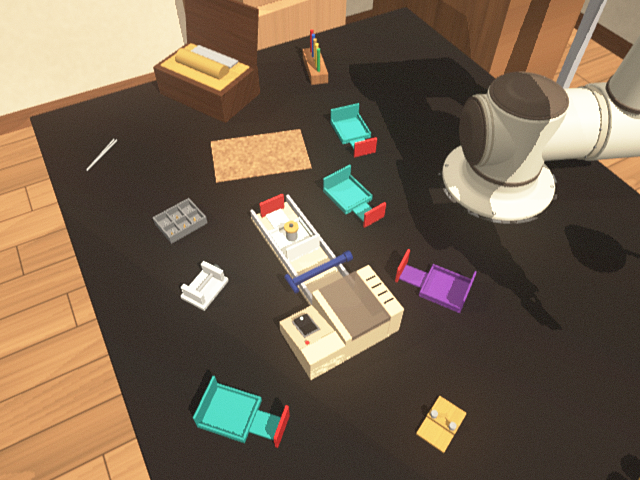

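The top view shows the bed and rails running from u≈280 to 412 at v≈230, with the tunnel towards the left. The winder lies at u≈308, tee (307,202) and drum (309,263). The red plate is at (408,225), the barrel at (366,228), the mat at (497,252) and the rocker at (257,191). The scene view agrees. Next I measure these by masks.

```bash
cat > h.py <<'E'
import numpy as np, cv2
from station import telemetry, optics, ctrl
from scipy.spatial.transform import Rotation as Ro
C={n:optics.calibration(n) for n in("scene","top")}
def ray(n,p):
    c=C[n];R=c["R"];o=-R.T@c["t"];d=R.T@np.array([(p[0]-c["cx"])/c["fx"],(p[1]-c["cy"])/c["fy"],1]);return o,d
def on(n,p,z):
    o,d=ray(n,p);return o+d*(z-o[2])/d[2]
def two(p,q):
    (a,d),(b,e)=ray("top",p),ray("scene",q);s=np.linalg.lstsq(np.c_[d,-e],b-a,rcond=None)[0]
    return (a+d*s[0]+b+e*s[1])/2,np.linalg.norm(a+d*s[0]-b-e*s[1])
def proj(n,X):
    c=C[n];x=c["R"]@np.asarray(X)+c["t"];return np.array([c["fx"]*x[0]/x[2]+c["cx"],c["fy"]*x[1]/x[2]+c["cy"]])
def blobs(im,lo,hi,roi=None,amin=20):
    m=cv2.inRange(cv2.cvtColor(im,cv2.COLOR_BGR2HSV),lo,hi)
    if roi: 
        k=np.zeros_like(m);x0,y0,x1,y1=roi;k[y0:y1,x0:x1]=255;m&=k
    return m,sorted([c for c in cv2.findContours(m,0,1)[0] if cv2.contourArea(c)>amin],key=cv2.contourArea)[::-1]
E
python3 - <<'E'
from h import *
np.set_printoptions(precision=4,suppress=True)
T=cv2.imread("pics/top0.png");S=cv2.imread("pics/scene0.png")
# mat
m,c=blobs(T,(8,70,90),(25,255,255),(440,185,560,325),500)
P=np.array([on("top",p[0],.004)[:2] for p in c[0]]).astype(np.float32);print("mat",cv2.minAreaRect(P),cv2.boxPoints(cv2.minAreaRect(P)))
# winder
for n,I,roi in(("top",T,(270,180,340,280)),("scene",S,(270,240,370,300))):
    m,c=blobs(I,(105,120,40),(130,255,255),roi);ps=c[0][:,0,:]
    p=np.array([on(n,q,.038)[:2] for q in ps]).astype(np.float32)
    r=cv2.minAreaRect(p);print("winder",n,r,len(c));print(cv2.boxPoints(r))
# red
for n,I,roi in(("top",T,(395,195,425,255)),("scene",S,(250,185,290,225))):
    for lo,hi in(((0,120,80),(8,255,255)),((172,120,80),(180,255,255))):
        m,c=blobs(I,lo,hi,roi)
        for k in c[:1]: print("red",n,k.shape,cv2.minAreaRect(k),cv2.boxPoints(cv2.minAreaRect(k)).tolist())
a=cv2.resize(T[165:280,205:425],None,fx=3.6,fy=3.6,interpolation=cv2.INTER_CUBIC)
b=cv2.resize(S[185:385,245:415],None,fx=3,fy=3,interpolation=cv2.INTER_CUBIC)
cv2.imwrite("pics/ca.png",a);cv2.imwrite("pics/cb.png",b)
E
```

```text
mat ((0.4845302700996399, -0.35974761843681335), (0.15438799560070038, 0.24515992403030396), 73.45292663574219) [[ 0.345  -0.3988]
 [ 0.58   -0.4687]
 [ 0.624  -0.3207]
 [ 0.389  -0.2508]]
winder top ((0.5352110266685486, 0.05721387267112732), (0.041238341480493546, 0.1475668102502823), 88.81172943115234) 1
[[0.461  0.0381]
 [0.6086 0.0351]
 [0.6094 0.0763]
 [0.4619 0.0794]]Traceback (most recent call last):
  File "<stdin>", line 9, in <module>
IndexError: list index out of range
```

Run:
```python
from h import *
np.set_printoptions(precision=4,suppress=True)
T=cv2.imread("pics/top0.png");S=cv2.imread("pics/scene0.png")
m,c=blobs(T,(105,120,40),(130,255,255),(270,180,340,280));print("wtop px",cv2.boxPoints(cv2.minAreaRect(c[0])).tolist())
print(cv2.cvtColor(S[268:272,318:324],cv2.COLOR_BGR2HSV)[:,2])
m,c=blobs(S,(100,90,30),(140,255,255),(270,240,370,300))
if c: print("wsc px",cv2.boxPoints(cv2.minAreaRect(c[0])).tolist())
for n,I,roi in(("top",T,(395,195,425,255)),("scene",S,(250,185,290,225))):
    for lo,hi in(((0,120,80),(8,255,255)),((172,120,80),(180,255,255))):
        m,c=blobs(I,lo,hi,roi)
        for k in c[:1]: print("red",n,cv2.boxPoints(cv2.minAreaRect(k)).tolist())
a=cv2.resize(T[165:280,205:425],None,fx=3.6,fy=3.6,interpolation=cv2.INTER_CUBIC)
b=cv2.resize(S[185:385,245:415],None,fx=3,fy=3,interpolation=cv2.INTER_CUBIC)
cv2.imwrite("pics/ca.png",a);cv2.imwrite("pics/cb.png",b)
```

```text
wtop px [[296.0, 198.0], [315.0, 198.0], [315.0, 266.0], [296.0, 266.0]]
[[115 106 169]
 [115 109 168]
 [116 108 149]
 [119  93 123]]
wsc px [[284.2535705566406, 275.0528259277344], [349.6883239746094, 249.96949768066406], [356.6512756347656, 268.1336975097656], [291.2165222167969, 293.217041015625]]
red top [[402.56561279296875, 212.22132873535156], [407.524658203125, 211.77052307128906], [409.9754638671875, 238.7295379638672], [405.01641845703125, 239.1803436279297]]
red scene [[255.7189483642578, 203.17454528808594], [282.2751770019531, 192.23963928222656], [288.05328369140625, 206.2721710205078], [261.4970397949219, 217.2070770263672]]
```

View pics/ca.png

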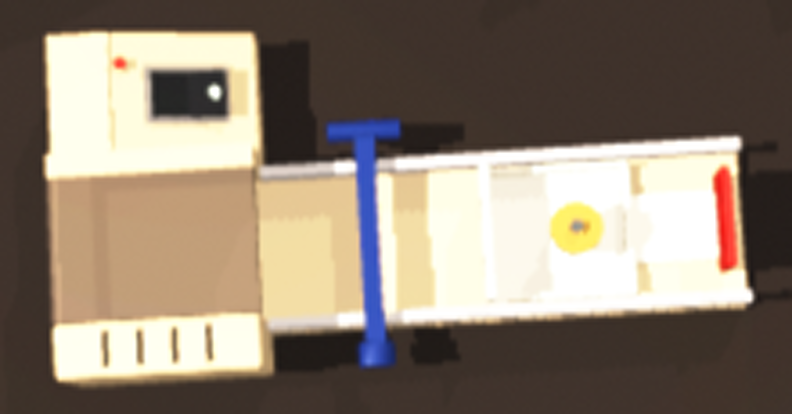

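View pics/cb.png

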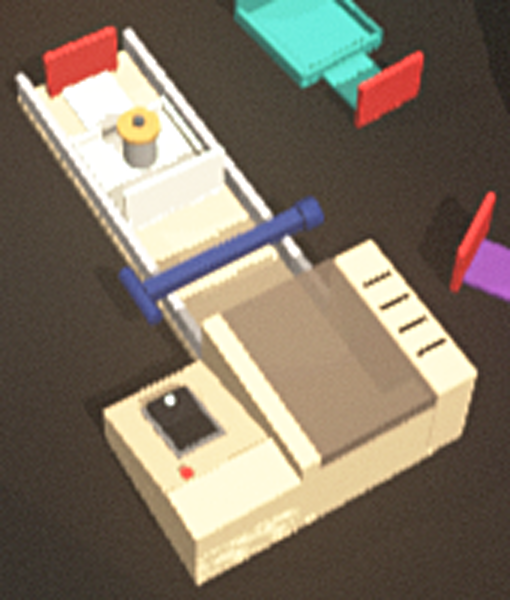

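The crops show:
- **Upper rail end:** top crop (739,143).
- **Lower rail end:** top crop (749,296).
- **White dot:** top crop (214,91), scene crop (170,400).
- **Tee and drum:** top crop (365,130) and (376,362).
- **Red plate top edge:** scene crop (46,57) to (115,29).

Run:
```python
from h import *
np.set_printoptions(precision=4,suppress=True)
t=lambda x,y:(205+x/3.6,165+y/3.6)
s=lambda x,y:(245+x/3,185+y/3)
pt=lambda k,z,*a:print(k,on("top",t(*a),z))
pt("railU end",.032,740,143);pt("railL end",.032,750,296)
pt("railU mid",.032,270,171);pt("railL mid",.032,275,325)
pt("housing front R corner",.082,271,371) # y=75
pt("housing rear",.082,57,379)
pt("console front outer",.036,257,36); pt("console front inner",.036,262,158)
pt("tee mid",.038,364,130);pt("drum end",.038,377,364);pt("shank nr tee",.038,366,150);pt("shank nr drum",.038,374,335)
pt("barrel top",.055+.003,577,228)
print("dot",two(t(214,91),s(170,400)), on("top",t(214,91),.05))
print("rocker pad corners",[on("top",t(*q),.05)[:2] for q in((150,70),(228,70),(228,116),(150,116))])
print("red sc top",on("scene",s(46,57),.055),on("scene",s(115,29),.055)," topview",on("top",t(719,168),.055),on("top",t(731,268),.055))
print("drum 2view",two(t(377,355),s(312,212)),"tee",two(t(364,130),s(138,293)))
print("wall top",on("top",t(490,165),.055),on("top",t(491,298),.055))
```

```text
railU end [ 0.5896 -0.1719  0.032 ]
railL end [ 0.497  -0.1743  0.032 ]
railU mid [0.5794 0.112  0.032 ]
railL mid [0.4861 0.1103 0.032 ]
housing front R corner [0.4558 0.109  0.082 ]
housing rear [0.454  0.2323 0.082 ]
console front outer [0.6618 0.1184 0.036 ]
console front inner [0.5869 0.1164 0.036 ]
tee mid [0.6021 0.0545 0.038 ]
drum end [0.461  0.0494 0.038 ]
shank nr tee [0.5899 0.0535 0.038 ]
shank nr drum [0.4783 0.0509 0.038 ]
barrel top [ 0.5373 -0.0706  0.058 ]
dot (array([0.6252, 0.1446, 0.0469]), np.float64(0.0030864714832506196)) [0.6259 0.1434 0.05  ]
rocker pad corners [array([0.6397, 0.1817]), array([0.6385, 0.1349]), array([0.6106, 0.1352]), array([0.6117, 0.1819])]
red sc top [ 0.5718 -0.1538  0.055 ] [ 0.5139 -0.1548  0.055 ]  topview [ 0.5713 -0.1557  0.055 ] [ 0.5118 -0.1605  0.055 ]
drum 2view (array([0.4645, 0.051 , 0.0347]), np.float64(0.005234981661806168)) tee (array([0.6021, 0.0549, 0.0351]), np.float64(0.0011214194744379037))
wall top [ 0.5764 -0.0204  0.055 ] [ 0.4973 -0.019   0.055 ]
```

```bash
cat >> h.py <<'E'
def plan(*tg):
    """each target (x,y,z,yaw deg), all relative to current pose"""
    s=telemetry.sense();R=Ro.from_euler("xyz",s["eef_rot"],degrees=True)
    print("t",round(s["time_s"],2),"pos",s["position"].round(4),"rot",s["eef_rot"].round(2),"F",s["wrist_force"].round(1),"open",round(s["opening"],4))
    for t in tg:
        d=R.inv().apply(np.array(t[:3])-s["position"])*1000
        w=(t[3]-s["eef_rot"][2]+180)%360-180
        print(t,d.round(1).tolist(),round(-np.radians(w),3))
E
python3 -c "
from h import *
plan((.537,.052,.15,182),(.34,.305,.2,174))"
```

```text
t 0.1 pos [0.1421 0.5569 0.2308] rot [-1.7994e+02 -1.0000e-02  1.6569e+02] F [ 0.7 -0.1 -0.2] open 0.0856
(0.537, 0.052, 0.15, 182) [-507.5, -391.5, 81.1] -0.285
(0.34, 0.305, 0.2, 174) [-254.1, -195.2, 30.9] -0.145
```

>>> send_rows(
  targets=[
    [[-254,-195,31,-0.145],[-254,-195,31,-0.145],[-254,-195,31,-0.145],[-254,-195,31,-0.145],[-254,-195,31,-0.145],[-254,-195,31,-0.145],[-254,-195,31,-0.145],[-254,-195,31,-0.145]],
  ],
  gripper=40,
  squeeze=40,
)

```text
time_s: 0.77
position: [0.341, 0.303, 0.1999]
eef_rot: [-180.0, 0.0, 174.0]
wrist_force: [-1.2, 0.1, 0.3]
opening: 0.0399
grasp_force: 0.0
```

```bash
python3 -c "
from h import *
plan((.537,.052,.15,182))"
```

```text
t 0.77 pos [0.341  0.303  0.1999] rot [-179.97    0.    173.97] F [-1.2  0.1  0.3] open 0.0399
(0.537, 0.052, 0.15, 182) [-221.3, -229.0, 50.0] -0.14
```

>>> send_rows(
  targets=[
    [[-221,-229,50,-0.14],[-221,-229,50,-0.14],[-221,-229,50,-0.14],[-221,-229,50,-0.14],[-221,-229,50,-0.14],[-221,-229,50,-0.14],[-221,-229,50,-0.14],[-221,-229,50,-0.14]],
  ],
)

```text
time_s: 1.43
position: [0.5368, 0.0522, 0.1497]
eef_rot: [-180.0, -0.0, -178.0]
wrist_force: [0.6, 0.9, 0.3]
opening: 0.0402
grasp_force: 0.0
```

>>> send_rows(
  targets=[
    [[0,0,0,0],[0,0,0,0],[0,0,0,0],[0,0,0,0],[0,0,0,0],[0,0,0,0],[0,0,0,0],[0,0,0,0]],
  ],
)

```text
time_s: 2.1
position: [0.5358, 0.055, 0.1505]
eef_rot: [-180.0, 0.0, -177.9]
wrist_force: [-0.2, -0.6, -0.6]
opening: 0.0398
grasp_force: 0.0
```

Run:
```python
from h import *
plan((.537,.052,.027,182))
s=telemetry.sense();I=optics.get_image("wrist");W=optics.calibration("wrist")
M=np.eye(4);M[:3,:3]=Ro.from_euler("xyz",s["eef_rot"],degrees=True).as_matrix();M[:3,3]=s["position"];M=M@W["hand_eye"]
def onw(p,z):
    d=M[:3,:3]@np.array([(p[0]-W["cx"])/W["fx"],(p[1]-W["cy"])/W["fy"],1]);o=M[:3,3];return (o+d*(z-o[2])/d[2]).round(4)
cv2.imwrite("pics/w1.png",I)
m,c=blobs(I,(100,90,30),(140,255,255))
p=np.array([onw(q[0],.04)[:2] for q in c[0]]).astype(np.float32);print(cv2.minAreaRect(p),cv2.boxPoints(cv2.minAreaRect(p)))
for x in np.arange(.48,.6,.02):
    k=p[abs(p[:,0]-x)<.006];print(x.round(2),k[:,1].min(),k[:,1].max()) if len(k) else 0
```

```text
t 2.1 pos [0.5358 0.055  0.1505] rot [-1.7999e+02  2.0000e-02 -1.7794e+02] F [-0.2 -0.6 -0.6] open 0.0398
(0.537, 0.052, 0.027, 182) [-1.1, -3.0, 123.5] 0.001
((0.5326059460639954, 0.054180338978767395), (0.1481308937072754, 0.04410338029265404), 2.0988965034484863) [[0.45778254 0.07350463]
 [0.45939782 0.02943084]
 [0.6074294  0.03485605]
 [0.6058141  0.07892984]]
0.48 0.0455 0.0584
0.5 0.0472 0.0583
0.52 0.0484 0.0591
0.54 0.0491 0.06
0.56 0.0497 0.0608
0.58 0.0499 0.0623
```

View pics/w1.png

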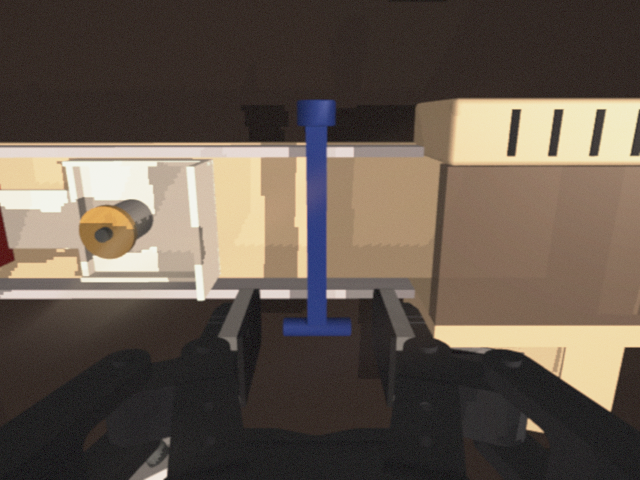

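The wrist view shows the winder shank centred between the fingers (col ≈317), with its angle matching. I go straight down and grasp.

>>> send_rows(
  targets=[
    [[0,0,30,0],[0,0,60,0],[0,0,90,0],[0,0,105,0],[0,0,117,0],[0,0,123,0],[0,0,123,0],[0,0,123,0]],
  ],
)

```text
time_s: 2.82
position: [0.5364, 0.0545, 0.0281]
eef_rot: [-180.0, 0.0, -178.0]
wrist_force: [-0.6, 0.1, -0.5]
opening: 0.0398
grasp_force: 0.0
```

>>> send_rows(
  targets=[
    [[0,0,0,0],[0,0,0,0],[0,0,0,0],[0,0,0,0],[0,0,0,0],[0,0,0,0],[0,0,0,0],[0,0,0,0]],
  ],
  gripper=0,
  squeeze=60,
)

```text
time_s: 3.48
position: [0.5364, 0.0543, 0.0285]
eef_rot: [-180.0, 0.1, -178.0]
wrist_force: [-1.9, -2.0, 7.4]
opening: 0.0104
grasp_force: 60.0
```

>>> send_rows(
  targets=[
    [[0,0,-10,0],[0,0,-30,0],[0,0,-60,0],[0,0,-90,0],[0,0,-120,0],[0,0,-130,0],[0,0,-130,0],[0,0,-130,0]],
  ],
)

```text
time_s: 4.15
position: [0.5357, 0.0545, 0.1571]
eef_rot: [-180.0, 0.0, -178.0]
wrist_force: [0.3, -0.2, -2.2]
opening: 0.0103
grasp_force: 58.9
```

```bash
python3 -c "
from h import *
plan((.4845,-.36,.15,163.4),(.4845,-.36,.008,163.4))
cv2.imwrite('pics/s2.png',optics.get_image('scene'))"
```

```text
t 4.15 pos [0.5357 0.0545 0.1571] rot [-1.8000e+02  1.0000e-02 -1.7798e+02] F [ 0.3 -0.2 -2.2] open 0.0103
(0.4845, -0.36, 0.15, 163.4) [65.8, -412.5, 7.1] 0.325
(0.4845, -0.36, 0.008, 163.4) [65.8, -412.5, 149.1] 0.325
```

>>> send_rows(
  targets=[
    [[4,-25,0,0.03],[10,-60,0,0.06],[16,-95,0,0.1],[22,-130,0,0.14],[28,-165,0,0.18],[34,-200,0,0.2],[38,-235,0,0.22],[40,-250,0,0.22]],
  ],
)

```text
time_s: 4.87
position: [0.5034, -0.2, 0.1553]
eef_rot: [-180.0, -0.2, 169.2]
wrist_force: [0.6, -0.3, -1.8]
opening: 0.0103
grasp_force: 59.0
```

>>> send_rows(
  targets=[
    [[0,0,0,0],[0,0,0,0],[0,0,0,0],[0,0,0,0],[0,0,0,0],[0,0,0,0],[0,0,0,0],[0,0,0,0]],
  ],
)

```text
time_s: 5.53
position: [0.5048, -0.1964, 0.1574]
eef_rot: [-180.0, 0.0, 169.4]
wrist_force: [0.3, 1.0, -1.6]
opening: 0.0107
grasp_force: 59.0
```

```bash
python3 -c "
from h import *
plan((.4845,-.36,.12,163.4))"
```

```text
t 5.53 pos [ 0.5048 -0.1964  0.1574] rot [-1.7999e+02  1.0000e-02  1.6944e+02] F [ 0.3  1.  -1.6] open 0.0107
(0.4845, -0.36, 0.12, 163.4) [-10.0, -164.5, 37.4] 0.105
```

>>> send_rows(
  targets=[
    [[-2,-30,10,0.02],[-4,-65,20,0.05],[-7,-100,30,0.08],[-9,-135,35,0.1],[-10,-160,37,0.105],[-10,-164,37,0.105],[-10,-164,37,0.105],[-10,-164,37,0.105]],
  ],
)

```text
time_s: 6.2
position: [0.4844, -0.3594, 0.1203]
eef_rot: [180.0, -0.0, 163.4]
wrist_force: [-0.3, 0.2, -1.9]
opening: 0.0103
grasp_force: 59.2
```

>>> send_rows(
  targets=[
    [[0,0,0,0],[0,0,20,0],[0,0,45,0],[0,0,70,0],[0,0,90,0],[0,0,104,0],[0,0,109,0],[0,0,109,0]],
  ],
)

```text
time_s: 6.87
position: [0.4844, -0.3586, 0.0106]
eef_rot: [180.0, -0.1, 163.5]
wrist_force: [0.9, -0.2, -2.2]
opening: 0.0104
grasp_force: 59.2
```

```bash
python3 -c "
from h import *
plan((.4845,-.36,.008,163.4))"
```

```text
t 6.87 pos [ 0.4844 -0.3586  0.0106] rot [ 1.7996e+02 -8.0000e-02  1.6346e+02] F [ 0.9 -0.2 -2.2] open 0.0104
(0.4845, -0.36, 0.008, 163.4) [-0.5, -1.3, 2.6] 0.001
```

>>> send_rows(
  targets=[
    [[0,0,1,0],[0,0,2,0],[0,0,3,0],[0,0,4,0],[0,0,4,0],[0,0,4,0],[0,0,4,0],[0,0,4,0]],
  ],
)

```text
time_s: 7.53
position: [0.4844, -0.3598, 0.0074]
eef_rot: [-180.0, 0.0, 163.4]
wrist_force: [-0.2, 0.2, -1.7]
opening: 0.01
grasp_force: 59.2
```

>>> send_rows(
  targets=[
    [[0,0,0,0],[0,0,0,0],[0,0,0,0],[0,0,0,0],[0,0,0,0],[0,0,0,0],[0,0,0,0],[0,0,0,0]],
  ],
  gripper=45,
)

```text
time_s: 8.2
position: [0.4844, -0.3598, 0.0073]
eef_rot: [-180.0, -0.0, 163.4]
wrist_force: [-0.2, -0.2, 0.1]
opening: 0.0454
grasp_force: 0.0
```

>>> send_rows(
  targets=[
    [[0,0,-10,0],[0,0,-30,0],[0,0,-60,0],[0,0,-90,0],[0,0,-125,0],[0,0,-150,0],[0,0,-150,0],[0,0,-150,0]],
  ],
)

```text
time_s: 8.87
position: [0.4848, -0.3602, 0.1594]
eef_rot: [-179.9, 0.2, 163.4]
wrist_force: [0.5, -0.1, -0.7]
opening: 0.0451
grasp_force: 0.0
```

Run:
```python
from h import *
plan((.5455,-.225,.16,92))
S=optics.get_image("scene");T=optics.get_image("top");cv2.imwrite("pics/s3.png",S);cv2.imwrite("pics/t3.png",T)
print(telemetry.sense()["joint_positions"].round(1))
c0=np.array([.4845,-.36]);e=np.array([np.cos(np.radians(-16.56)),np.sin(np.radians(-16.56))]);f=np.array([-e[1],e[0]])
for n,I,roi in(("scene",S,(190,110,330,200)),("top",T,(440,180,560,330))):
    m,c=blobs(I,(100,90,30),(140,255,255),roi)
    for k in c[:2]:
        p=np.array([on(n,q[0],.014)[:2]-c0 for q in k]);a=np.c_[p@e,p@f];print(n,a.min(0),a.max(0))
    # red plate now
    for lo,hi in(((0,120,80),(8,255,255)),((172,120,80),(180,255,255))):
        _,c=blobs(I,lo,hi,(395,195,425,255) if n=="top" else (250,185,290,225))
        for k in c[:1]: print("red",n,cv2.boxPoints(cv2.minAreaRect(k)).tolist())
```

```text
t 8.87 pos [ 0.4848 -0.3602  0.1594] rot [-1.7991e+02  1.6000e-01  1.6340e+02] F [ 0.5 -0.1 -0.7] open 0.0451
(0.5455, -0.225, 0.16, 92) [-19.5, 146.9, -0.7] 1.246
[ -43.9   14.    84.7   -0.    81.4 -117.3]
scene [-0.07529429 -0.01763481] [0.07056519 0.0280934 ]
red scene [[255.5155029296875, 203.6598358154297], [282.05157470703125, 191.8660125732422], [288.03094482421875, 205.3196258544922], [261.494873046875, 217.1134490966797]]
top [ 0.06051826 -0.01961685] [0.07081395 0.0207385 ]
red top [[402.5126647949219, 211.1776580810547], [407.7004699707031, 210.80711364746094], [409.7055358886719, 238.87818908691406], [404.5177307128906, 239.2487335205078]]
```

The winder lies on the mat within ±75 × ±28 mm of its middle. Next I go behind the red plate with yaw 92°.

>>> send_rows(
  targets=[
    [[-19,147,0,1.246],[-19,147,0,1.246],[-19,147,0,1.246],[-19,147,0,1.246],[-19,147,0,1.246],[-19,147,0,1.246],[-19,147,0,1.246],[-19,147,0,1.246]],
  ],
  gripper=15,
)

```text
time_s: 9.63
position: [0.5442, -0.2237, 0.1559]
eef_rot: [-179.9, -0.1, 108.1]
wrist_force: [0.5, -0.2, 0.3]
opening: 0.0152
grasp_force: 0.0
```

```bash
python3 -c "
from h import *
plan((.5452,-.225,.16,92.1),(.5452,-.225,.026,92.1))"
```

```text
t 9.63 pos [ 0.5442 -0.2237  0.1559] rot [-1.7990e+02 -1.0000e-01  1.0807e+02] F [ 0.5 -0.2  0.3] open 0.0152
(0.5452, -0.225, 0.16, 92.1) [-1.5, 0.5, -4.1] 0.279
(0.5452, -0.225, 0.026, 92.1) [-1.7, 0.7, 129.9] 0.279
```

>>> send_rows(
  targets=[
    [[0,0,10,0.1],[0,0,30,0.2],[0,0,60,0.279],[0,0,90,0.279],[0,0,115,0.279],[0,0,126,0.279],[0,0,130,0.279],[0,0,130,0.279]],
  ],
)

```text
time_s: 10.3
position: [0.5443, -0.2242, 0.0267]
eef_rot: [-179.9, -0.0, 92.4]
wrist_force: [-0.6, -0.6, 0.5]
opening: 0.0149
grasp_force: 0.0
```

```bash
python3 -c "
from h import *
plan((.5452,-.225,.026,92.1),(.5437,-.185,.026,92.1),(.535,.055,.026,92.1))"
```

```text
t 10.3 pos [ 0.5443 -0.2242  0.0267] rot [-1.7991e+02 -5.0000e-02  9.2410e+01] F [-0.6 -0.6  0.5] open 0.0149
(0.5452, -0.225, 0.026, 92.1) [-0.9, 0.9, 0.7] 0.005
(0.5437, -0.185, 0.026, 92.1) [39.1, 1.1, 0.7] 0.005
(0.535, 0.055, 0.026, 92.1) [279.3, 2.5, 0.9] 0.005
```

>>> send_rows(
  targets=[
    [[5,1,0,0.005],[10,1,0,0.005],[15,1,0,0.005],[20,1,0,0.005],[25,1,0,0.005],[30,1,0,0.005],[35,1,0,0.005],[40,1,0,0.005]],
  ],
)

```text
time_s: 10.97
position: [0.5439, -0.1838, 0.0274]
eef_rot: [180.0, 0.0, 92.1]
wrist_force: [-0.5, -0.3, 0.8]
opening: 0.0151
grasp_force: 0.0
```

>>> send_rows(
  targets=[
    [[4,0,0,0],[8,0,0,0],[12,0,0,0],[16,0,0,0],[21,0,0,0],[26,0,0,0],[31,0,0,0],[36,0,0,0]],
  ],
)

```text
time_s: 11.63
position: [0.5426, -0.1479, 0.0273]
eef_rot: [-180.0, 0.0, 92.1]
wrist_force: [0.5, -0.5, -0.5]
opening: 0.0155
grasp_force: 0.8
```

>>> send_rows(
  targets=[
    [[5,0,0,0],[10,0,0,0],[15,0,0,0],[20,0,0,0],[25,0,0,0],[30,0,0,0],[35,0,0,0],[40,0,0,0]],
  ],
)

```text
time_s: 12.3
position: [0.5411, -0.1079, 0.0273]
eef_rot: [-180.0, 0.0, 92.1]
wrist_force: [0.2, -1.5, -0.4]
opening: 0.0154
grasp_force: 0.8
```

Run:
```python
from h import *
plan((.535,.055,.026,92.1))
S=optics.get_image("scene");cv2.imwrite("pics/s4.png",cv2.resize(S[130:390,150:450],None,fx=2,fy=2))
```

```text
t 12.3 pos [ 0.5411 -0.1079  0.0273] rot [-1.800e+02  1.000e-02  9.212e+01] F [ 0.2 -1.5 -0.4] open 0.0154
(0.535, 0.055, 0.026, 92.1) [163.0, -0.1, 1.3] 0.0
```

View pics/s4.png

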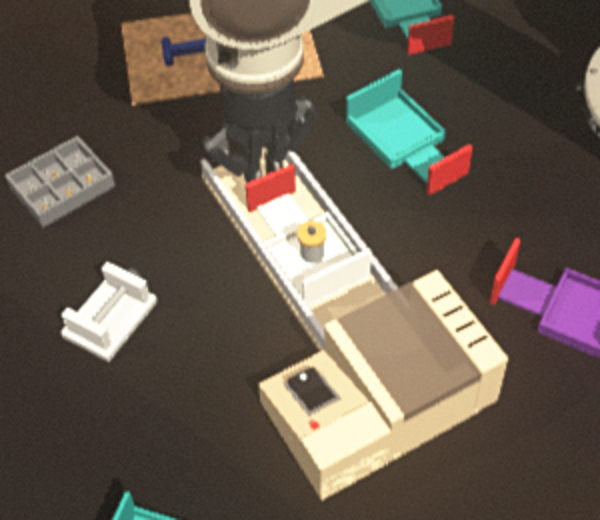

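The picture shows the tray sliding in with the barrel upright at (312,240) and the winder on the mat. I keep pushing.

>>> send_rows(
  targets=[
    [[5,0,0,0],[10,0,0,0],[15,0,0,0],[20,0,0,0],[25,0,0,0],[30,0,0,0],[35,0,0,0],[40,0,0,0]],
  ],
)

```text
time_s: 13.02
position: [0.5397, -0.0679, 0.0274]
eef_rot: [180.0, 0.0, 92.1]
wrist_force: [0.7, -1.9, -0.4]
opening: 0.015
grasp_force: 1.2
```

>>> send_rows(
  targets=[
    [[5,0,0,0],[10,0,0,0],[15,0,0,0],[20,0,0,0],[25,0,0,0],[30,0,0,0],[35,0,0,0],[40,0,0,0]],
  ],
)

```text
time_s: 13.68
position: [0.5382, -0.028, 0.0274]
eef_rot: [180.0, 0.0, 92.1]
wrist_force: [0.4, -3.0, 0.7]
opening: 0.0149
grasp_force: 1.5
```

>>> send_rows(
  targets=[
    [[5,0,0,0],[10,0,0,0],[15,0,0,0],[20,0,0,0],[25,0,0,0],[30,0,0,0],[35,0,0,0],[40,0,0,0]],
  ],
)

```text
time_s: 14.35
position: [0.5367, 0.012, 0.0273]
eef_rot: [-180.0, 0.0, 92.1]
wrist_force: [0.5, -3.9, 2.9]
opening: 0.0149
grasp_force: 1.9
```

>>> send_rows(
  targets=[
    [[3,0,0,0],[6,0,0,0],[9,0,0,0],[12,0,0,0],[15,0,0,0],[18,0,0,0],[21,0,0,0],[24,0,0,0]],
  ],
)

```text
time_s: 15.02
position: [0.5358, 0.0358, 0.0273]
eef_rot: [-180.0, 0.0, 92.1]
wrist_force: [0.3, -4.3, 3.0]
opening: 0.0151
grasp_force: 2.2
```

>>> send_rows(
  targets=[
    [[2,0,0,0],[4,0,0,0],[6,0,0,0],[8,0,0,0],[10,0,0,0],[12,0,0,0],[13,0,0,0],[14,0,0,0]],
  ],
)

```text
time_s: 15.68
position: [0.5353, 0.0496, 0.0273]
eef_rot: [180.0, 0.0, 92.1]
wrist_force: [0.2, -6.5, 4.8]
opening: 0.0147
grasp_force: 2.5
```

>>> send_rows(
  targets=[
    [[0.5,0,0,0],[1,0,0,0],[1.5,0,0,0],[2,0,0,0],[2.5,0,0,0],[3,0,0,0],[3.5,0,0,0],[4,0,0,0]],
  ],
)

```text
time_s: 16.35
position: [0.5351, 0.0535, 0.0273]
eef_rot: [-180.0, 0.0, 92.1]
wrist_force: [0.3, -5.2, 4.8]
opening: 0.015
grasp_force: 2.6
```

>>> send_rows(
  targets=[
    [[0.5,0,0,0],[1,0,0,0],[1.5,0,0,0],[2,0,0,0],[2.5,0,0,0],[3,0,0,0],[3.5,0,0,0],[4,0,0,0]],
  ],
)

```text
time_s: 17.02
position: [0.535, 0.0574, 0.0273]
eef_rot: [-180.0, 0.0, 92.1]
wrist_force: [0.2, -11.7, 5.2]
opening: 0.0151
grasp_force: 6.0
```

Run:
```python
from h import *
plan((.5352,.055,.026,92.1))
S=optics.get_image("scene");cv2.imwrite("pics/s5.png",cv2.resize(S[130:390,200:440],None,fx=2.3,fy=2.3))
for lo,hi in(((0,120,80),(8,255,255)),((172,120,80),(180,255,255))):
    _,c=blobs(S,lo,hi,(290,220,365,300))
    for k in c[:2]:
        b=cv2.boxPoints(cv2.minAreaRect(k));print(b.tolist());print([on("scene",p,.055)[:2].round(4).tolist() for p in b])
```

```text
t 17.02 pos [0.535  0.0574 0.0273] rot [-1.800e+02  1.000e-02  9.212e+01] F [  0.2 -11.7   5.2] open 0.0151
(0.5352, 0.055, 0.026, 92.1) [-2.4, 0.1, 1.3] 0.0
[[305.6000061035156, 277.20001220703125], [334.8000183105469, 262.60003662109375], [340.8000183105469, 274.60003662109375], [311.6000061035156, 289.20001220703125]]
[[0.5753, 0.0697], [0.5057, 0.0664], [0.5099, 0.0981], [0.5783, 0.1008]]
```

View pics/s5.png

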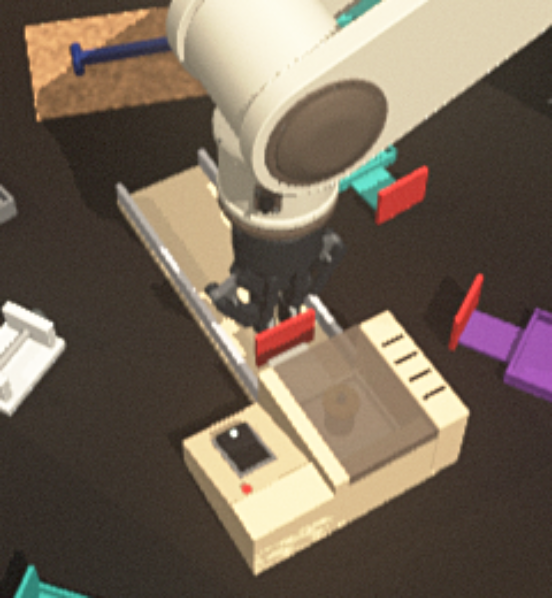

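The tray is in the tunnel and the barrel is upright behind the smoked roof at (342,408). The force has jumped, so I give one more small push to confirm the stop.

>>> send_rows(
  targets=[
    [[0.3,0,0,0],[0.6,0,0,0],[0.9,0,0,0],[1.2,0,0,0],[1.5,0,0,0],[1.5,0,0,0],[1.5,0,0,0],[1.5,0,0,0]],
  ],
)

```text
time_s: 17.73
position: [0.535, 0.0574, 0.0273]
eef_rot: [-180.0, 0.2, 92.1]
wrist_force: [0.5, -20.1, 5.2]
opening: 0.0153
grasp_force: 10.2
```

At the stop: TCP is unmoved and the force is 20 N. I back off, rise, and shut the fingers.

>>> send_rows(
  targets=[
    [[-4,0,0,0],[-10,0,0,0],[-20,0,0,0],[-30,0,0,0],[-30,0,-20,0],[-30,0,-50,0],[-30,0,-80,0],[-30,0,-110,0]],
  ],
)

```text
time_s: 18.4
position: [0.5357, 0.0283, 0.1384]
eef_rot: [-180.0, -0.0, 92.1]
wrist_force: [0.2, 0.7, 0.5]
opening: 0.0146
grasp_force: 0.0
```

>>> send_rows(
  targets=[
    [[0,0,0,0],[0,0,0,0],[0,0,0,0],[0,0,0,0],[0,0,0,0],[0,0,0,0],[0,0,0,0],[0,0,0,0]],
  ],
  gripper=0,
  squeeze=20,
)

```text
time_s: 19.07
position: [0.536, 0.029, 0.137]
eef_rot: [-180.0, 0.0, 92.1]
wrist_force: [-0.1, 0.5, 0.8]
opening: -0.0001
grasp_force: 0.0
```

Run:
```python
from h import *
plan((.625,.141,.135,92.1),(.625,.141,.06,92.1))
s=telemetry.sense();I=optics.get_image("wrist");W=optics.calibration("wrist");cv2.imwrite("pics/w5.png",I)
S=optics.get_image("scene")
_,c=blobs(S,(0,0,215),(180,45,255),(290,305,320,335),2)
print([cv2.minEnclosingCircle(k) for k in c])
_,c=blobs(S,(0,0,0),(180,255,70),(285,305,330,345),50)
print([cv2.boxPoints(cv2.minAreaRect(k)).tolist() for k in c[:1]])
for k in c[:1]: print([on("scene",p,.05)[:2].round(4).tolist() for p in cv2.boxPoints(cv2.minAreaRect(k))])
```

```text
t 19.07 pos [0.536 0.029 0.137] rot [-179.97    0.     92.12] F [-0.1  0.5  0.8] open -0.0001
(0.625, 0.141, 0.135, 92.1) [108.6, 93.1, 1.9] 0.0
(0.625, 0.141, 0.06, 92.1) [108.6, 93.2, 76.9] 0.0
[((301.0, 318.0), 1.414313554763794)]
[[[293.82177734375, 320.7821960449219], [303.841552734375, 312.5841979980469], [315.87127685546875, 327.2871398925781], [305.85150146484375, 335.4851379394531]]]
[[0.6404, 0.1447], [0.6152, 0.1379], [0.6101, 0.1772], [0.6349, 0.1834]]
```

>>> send_rows(
  targets=[
    [[25,21,0,0],[54,46,0,0],[80,70,0,0],[100,86,0,0],[108,93,0,0],[108,93,0,0],[108,93,0,0],[108,93,0,0]],
  ],
)

```text
time_s: 19.83
position: [0.6244, 0.1395, 0.1372]
eef_rot: [-180.0, 0.0, 92.1]
wrist_force: [-0.2, -1.1, 0.2]
opening: 0.0001
grasp_force: 0.0
```

>>> send_rows(
  targets=[
    [[0,0,15,0],[0,0,35,0],[0,0,55,0],[0,0,70,0],[0,0,76,0],[0,0,78,0],[0,0,78,0],[0,0,78,0]],
  ],
)

```text
time_s: 20.5
position: [0.6254, 0.1401, 0.0605]
eef_rot: [179.9, 0.0, 92.1]
wrist_force: [0.4, 0.0, 1.0]
opening: -0.0005
grasp_force: 0.0
```

Run:
```python
from h import *
plan((.625,.141,.05,92.1))
S=optics.get_image("scene");cv2.imwrite("pics/s6.png",cv2.resize(S[240:390,230:400],None,fx=3.5,fy=3.5,interpolation=cv2.INTER_CUBIC))
```

```text
t 20.5 pos [0.6254 0.1401 0.0605] rot [179.92   0.    92.1 ] F [0.4 0.  1. ] open -0.0005
(0.625, 0.141, 0.05, 92.1) [0.9, -0.4, 10.5] -0.0
```

View pics/s6.png

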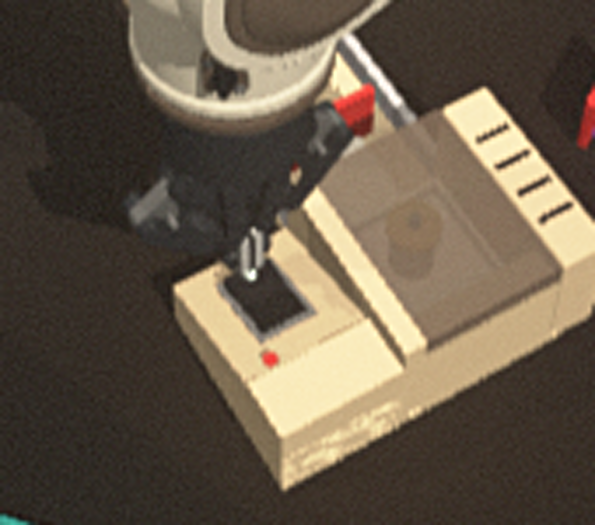

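The shut fingertips stand over the near half of the rocker (tip at (250,272)). I press.

>>> send_rows(
  targets=[
    [[0,0,2,0],[0,0,4,0],[0,0,6,0],[0,0,8,0],[0,0,10,0],[0,0,11,0],[0,0,12,0],[0,0,12,0]],
  ],
)

```text
time_s: 21.22
position: [0.625, 0.1403, 0.0471]
eef_rot: [-180.0, 0.0, 92.1]
wrist_force: [0.6, -0.9, 1.8]
opening: -0.0
grasp_force: 0.6
```

>>> send_rows(
  targets=[
    [[0,0,0.5,0],[0,0,1,0],[0,0,1.5,0],[0,0,2,0],[0,0,2.5,0],[0,0,3,0],[0,0,3,0],[0,0,3,0]],
  ],
)

```text
time_s: 21.88
position: [0.6253, 0.1404, 0.0461]
eef_rot: [179.9, 0.0, 92.1]
wrist_force: [-8.5, -4.4, 22.3]
opening: 0.0
grasp_force: 11.1
```

>>> send_rows(
  targets=[
    [[0,0,-5,0],[0,0,-20,0],[0,0,-50,0],[0,0,-85,0],[-30,0,-110,0],[-65,0,-120,0],[-100,0,-120,0],[-130,0,-120,0]],
  ],
)

```text
time_s: 22.55
position: [0.63, 0.0088, 0.1654]
eef_rot: [179.9, 0.0, 92.1]
wrist_force: [0.6, -0.0, -0.5]
opening: -0.0003
grasp_force: 0.0
```

Run:
```python
from h import *
plan()
S=optics.get_image("scene");S0=cv2.imread("pics/scene0.png")
f=lambda I:cv2.resize(I[285:385,260:340],None,fx=4.8,fy=4.8,interpolation=cv2.INTER_CUBIC)
cv2.imwrite("pics/s7.png",np.hstack([f(S0),f(S)]))
for n,I in(("0",S0),("1",S)):
    _,c=blobs(I,(0,0,190),(180,60,255),(294,310,312,328),1)
    print(n,[cv2.minEnclosingCircle(k) for k in c])
```

```text
t 22.55 pos [0.63   0.0088 0.1654] rot [1.799e+02 2.000e-02 9.214e+01] F [ 0.6 -0.  -0.5] open -0.0003
0 [((301.0, 318.0), 1.414313554763794)]
1 [((301.0, 319.0), 1.414313554763794)]
```

View pics/s7.png

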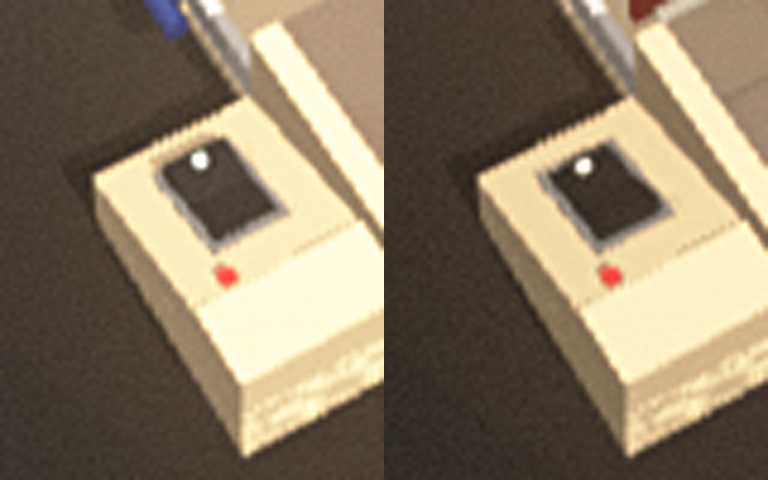

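Run:
```python
from h import *
S=optics.get_image("scene");S0=cv2.imread("pics/scene0.png")
for I in(S0,S):
    g=cv2.cvtColor(I,cv2.COLOR_BGR2GRAY)[313:324,296:307].astype(float);w=np.clip(g-110,0,None)
    y,x=np.mgrid[313:324,296:307]
    n,l,st,ce=cv2.connectedComponentsWithStats((w>0).astype(np.uint8));k=l==l[5,5] if l[5,5] else l==l[6,5]
    w=w*k;print((w*x).sum()/w.sum(),(w*y).sum()/w.sum(),k.sum())
# expected: dot 16 from pivot; near half level -> tilted by a
u=np.array([-.0366,.9993,0]);P=np.array([.6256,.1435,.0515])
for r in(.014,.016):
  for a in(0,.15,.22,.3):
    piv=P+r*u;print(r,a,proj("scene",piv-r*np.cos(a)*u-np.array([0,0,r*np.sin(a)])))
```

```text
299.7425980261403 315.4118431581755 45
299.9890005689361 315.52228333017257 58
0.014 0 [300.38397747 316.65349096]
0.014 0.15 [300.44986556 317.26737434]
0.014 0.22 [300.50790228 317.59159957]
0.014 0.3 [300.5949869  317.98882115]
0.016 0 [300.38397747 316.65349096]
0.016 0.15 [300.45926172 317.35491891]
0.016 0.22 [300.52556185 317.72528226]
0.016 0.3 [300.62503278 318.17896038]
```

Run:
```python
from h import *
S=optics.get_image("scene");S0=cv2.imread("pics/scene0.png")
for th in(90,110,130):
  for I in(S0,S):
    g=cv2.cvtColor(I,cv2.COLOR_BGR2GRAY)[315:323,298:305].astype(float)
    y,x=np.mgrid[315:323,298:305];w=np.clip(g-th,0,None);k=np.hypot(x-301,y-318.5)<3.2;w=w*k
    print(th,(w*x).sum()/w.sum(),(w*y).sum()/w.sum())
for I in (S0,S): print(cv2.cvtColor(I,cv2.COLOR_BGR2GRAY)[312:325,297:306])
```

```text
90 301.17117647058825 317.84235294117644
90 300.9274193548387 318.69727047146404
110 301.12877115526123 317.8403237674761
110 300.9714964370546 318.80839271575616
130 301.11020036429875 317.85883424408013
130 301.0251509054326 318.8983903420523
[[138 222 224 243 225 225 227 225 241]
 [224 242 223 220 191 186 185 170 192]
 [224 222 193 186 180 160 136 103  81]
 [190 187 180 154 137  98  70  67  68]
 [186 154 129 116 169 141  65  65  72]
 [141  98  90 239 255 255 109  64  73]
 [ 74  62  98 254 255 255 141  58  74]
 [ 62  68  76 184 255 255 110  62  71]
 [ 75  73  62  84 125 104  67  71  79]
 [ 71  70  70  68  70  63  68  72  79]
 [ 73  76  70  68  73  72  69  75  77]
 [ 70  68  72  75  74  70  71  75  73]
 [ 62  71  73  72  70  70  77  79  72]]
[[119 193 200 228 224 224 221 223 224]
 [199 229 224 226 224 224 227 223 225]
 [227 224 224 222 224 226 226 194 176]
 [221 225 225 226 198 191 180 121  76]
 [226 225 200 182 133 111  84  73  51]
 [201 187 137 108  94  93  50  47  53]
 [140 116  84 154 234 243  85  43  54]
 [ 82  63  92 252 255 255 118  49  52]
 [ 45  49  81 230 250 229  88  49  52]
 [ 52  49  50  92 124  81  47  53  56]
 [ 49  54  52  48  51  48  49  54  51]
 [ 52  52  56  54  54  60  52  56  53]
 [ 51  50  52  54  57  56  54  53  51]]
```

The dot dropped by about 1 px (1.1 px would be 0.22 rad, 1.5 px full), which is too close to call. I press once more, a little nearer the pivot so that the frame rim cannot block the fingers.

```bash
python3 -c "
from h import *
plan((.625,.1455,.155,92.1),(.625,.1455,.053,92.1))"
```

```text
t 22.7 pos [0.6298 0.0087 0.1642] rot [-180.     -0.     91.96] F [-0.8  1.1 -1.1] open 0.0001
(0.625, 0.1455, 0.155, 92.1) [136.9, -0.1, 9.2] -0.002
(0.625, 0.1455, 0.053, 92.1) [136.9, -0.1, 111.2] -0.002
```

>>> send_rows(
  targets=[
    [[30,0,0,0],[65,0,0,0],[100,0,0,0],[130,0,10,0],[137,0,30,0],[137,0,60,0],[137,0,90,0],[137,0,104,0]],
  ],
)

```text
time_s: 23.37
position: [0.6228, 0.1489, 0.0564]
eef_rot: [-179.8, -0.0, 92.2]
wrist_force: [-0.1, 0.3, -1.2]
opening: -0.0
grasp_force: 0.0
```

>>> send_rows(
  targets=[
    [[0,0,2,0],[0,0,4,0],[0,0,6,0],[0,0,8,0],[0,0,10,0],[0,0,11,0],[0,0,12,0],[0,0,12,0]],
  ],
)

```text
time_s: 24.03
position: [0.625, 0.1474, 0.0489]
eef_rot: [179.9, -0.0, 92.1]
wrist_force: [-1.4, 0.0, 4.1]
opening: -0.0
grasp_force: 2.1
```

>>> send_rows(
  targets=[
    [[0,0,0.5,0],[0,0,1,0],[0,0,1.5,0],[0,0,2,0],[0,0,2.5,0],[0,0,3,0],[0,0,3,0],[0,0,3,0]],
  ],
)

```text
time_s: 24.7
position: [0.6254, 0.1475, 0.0482]
eef_rot: [179.9, -0.0, 92.1]
wrist_force: [-12.0, -1.1, 30.7]
opening: 0.0001
grasp_force: 14.7
```

>>> send_rows(
  targets=[
    [[0,0,-5,0],[0,0,-20,0],[0,0,-50,0],[0,0,-85,0],[-30,0,-110,0],[-65,0,-120,0],[-100,0,-120,0],[-130,0,-120,0]],
  ],
)

```text
time_s: 25.37
position: [0.6298, 0.0156, 0.1667]
eef_rot: [179.9, 0.0, 92.1]
wrist_force: [0.5, 0.9, -1.0]
opening: -0.0001
grasp_force: 0.0
```

Run:
```python
from h import *
S=optics.get_image("scene");cv2.imwrite("pics/s8.png",S)
I=S
g=cv2.cvtColor(I,cv2.COLOR_BGR2GRAY)[315:323,298:305].astype(float)
y,x=np.mgrid[315:323,298:305];w=np.clip(g-90,0,None);k=np.hypot(x-301,y-318.5)<3.2;w=w*k
print((w*x).sum()/w.sum(),(w*y).sum()/w.sum())
```

```text
300.9301310043668 318.6918278228322
```

View pics/s8.png

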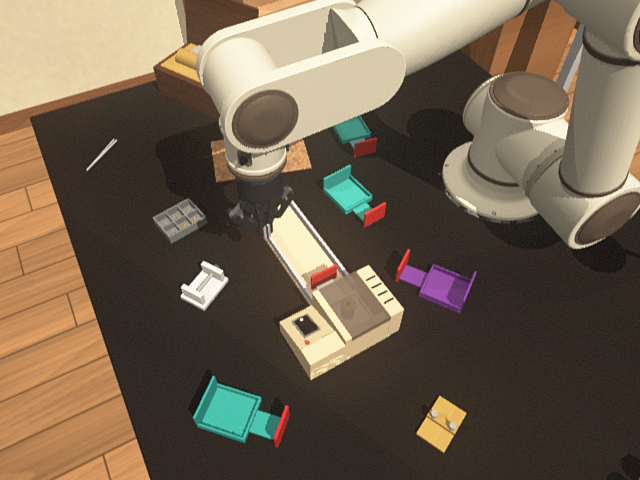

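The dot has not moved after a second, harder press (30 N). The two stop heights also fit the 0.3 rad slope, so the rocker is on its stop. The barrel and tray are home, and the arm is clear.

>>> send_rows(
  targets=[
    [[0,0,0,0],[0,0,0,0],[0,0,0,0],[0,0,0,0],[0,0,0,0],[0,0,0,0],[0,0,0,0],[0,0,0,0]],
  ],
)

```text
time_s: 26.08
position: [0.6295, 0.0178, 0.1653]
eef_rot: [-180.0, 0.0, 92.1]
wrist_force: [0.5, -0.0, 0.8]
opening: -0.0003
grasp_force: 0.0
```

```bash
python3 -c "
from station import job
print(job.close_job())"
```

```text
the job is handed in; nothing more can be done
None
```

The job is handed in at about 26 s with no verdict returned: the winder is on the mat, the tray is against the stop with the barrel upright, and the rocker is pressed down to its stop (judged from force and the dot's shift, as its angle can't be read).

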